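# Free the top hat form from a twist-locked nest and set it on the turntable

### The job

Take the top hat form off the nested pair on the slanted stand: raise it a little, twist it while it is raised until its ears are clear of the claws, and draw it off along the lean of the stack, leaving the lower form seated in the stand. Then set it down gently, upright with its knob on top, in the middle of the round turntable and let go of it, leaving the other objects on the table where they are.

Things in the scene. Friction and masses are not known exactly. Their poses are not given: they have to be found in the camera images.
- form_knob (a point): Top hat form, to be moved: hollow grey plastic cone, open below, 124 mm tall, 110 mm wide at the rim, 90 mm at its flat top, 84 mm up. On that stands the grip knob, a block 60 mm long (x), 28 mm thick (y), 40 mm tall. This point: knob centre, 104 mm from the rim; z points from rim to knob. 0.15 to 0.31 kg.
- form_rim (a point): Centre of the top form's open rim; same axes as form_knob. Two ears on the rim, at +y and -y, are 24 mm wide, 8 mm thick, and reach 72 mm from the axis. Between 44 and 84 mm above the rim the form has its own arms with empty claws at +y and -y, reaching 81 mm from the axis.
- lower_base (a point): Centre of the lower form's base; z up its axis, y through its ears and claws. Outside shape as the top form. Loose in the stand, it must stay there. At the start the top form sits on it with the same axis and heading, its rim 50 mm along z from here, about 2 mm play all round (more as it rises, by the taper); it is clear of the lower form after a rise of 85 mm.
- lower_claw (a point): Middle of the underside of the lower form's +y claw (another at -y), 24 mm wide; lower form axes. Each ear of the top form rests under a claw, 18 mm below it, between two bumps 6 mm high. It can turn only when raised 6 to 18 mm (12 is good); turned 30 to 60 degrees about its axis, either way, it can be drawn off. Pulled up unturned, it takes the lower form with it.
- stand_seat (a point): Fixed wooden stand, 180 x 170 mm. This point: centre of its slanted deck, 90 mm above the table, under the centre of the lower form's base. Axes are the stand's, z vertical: the deck is tilted 25 degrees, so the stack leans towards the stand's -x (roughly to the robot), its axis along (-0.423, 0, 0.906). Four stops 18 mm tall around its ears keep the lower form from turning.
- turntable_top (a point): Round black photo turntable, fixed, 220 mm in diameter, flat; this point is the centre of its upper face, 28 mm above the table, z up.
- bowl: Loose brass bowl, 110 mm in diameter, 50 mm tall, origin under its centre; leave alone.
- case: Loose black spectacles case, 75 x 160 x 40 mm (x, y, z), origin under its centre; leave alone.
- octobox: Loose ochre eight-sided box, about 140 mm across and 150 mm tall, origin under its centre; leave alone.
Not all that is in view belongs to the job. Leave any orange or red look-alike of the part that bears lower_base alone.

How it is judged (in metres and radians):
On the way:
1. the top form has been drawn off the lower form, which stays in the stand (distance between form_knob and lower_base above 0.23 m and distance of lower_base from where it was at the start of the episode below 0.015 m), for 0.1 s.
At the end, for the whole second after the job is handed in: The top form stands still and upright (within 4.5 degrees) on its rim on the turntable, its axis within 30 mm of the turntable's centre, released; the lower form is seated in the stand within 10 mm of where it was, and bowl, case and box are within 20 mm of where they were (horizontal distance between form_knob and turntable_top below 0.03 m and z of form_knob in the frame of turntable_top between 0.098 and 0.112 m and angle between form_knob's own z axis and vertical below 0.08 rad and linear speed of form below 0.02 m/s and distance of lower_base from where it was at the start of the episode below 0.01 m and distance of each of bowl, case, octobox from where it was at the start of the episode below 0.02 m); the robot touches nothing.
It fails at once if the lower form is pulled out of its seat (over 20 mm) (distance of lower_base from where it was at the start of the episode above 0.02 m).
It fails at once if the top form is dropped (falls free of the fingers faster than 0.5 m/s) (contact force between the fingers and form below 0.05 N and linear speed of form above 0.5 m/s).
It fails at once if the form is banged down on the turntable (over 60 N) (contact force between form and turntable above 60 N).
It fails at once if bowl, case or box is disturbed (over 30 mm) (distance of any of bowl, case, octobox from where it was at the start of the episode above 0.03 m).
It also fails if it takes over 45 s, if anything falls off the work surface, if the arm or the gripper's body presses on something with over 40 N, if the wrist force passes 120 N, or if a joint passes its speed limit or range.

### The arm

A 7-joint arm with a two-finger parallel gripper is mounted at the origin on the work surface. World frame = base frame: x ahead of the robot, y to its left, z up, the work surface at z = 0. Lengths are in mm, angles in rad, forces in N, time in s.
With the tool pointing down it reaches from about 425 to 1025 mm from the base axis. Payload 3.6 kg.
Tool frame: the origin (TCP) lies midway between the tips of the shut fingers; the grasp point (between the pads) lies 19 mm behind it; z points along the fingers, y is the line along which they close (so a half turn about z gives the same grasp; the last joint's range is limited). The gripper opens to 85 mm and grips with 20 to 120 N. Pads are 22 mm wide; open, the fingers measure 114 mm over their backs; the gripper's body (76 mm by 85 mm) begins 54 mm behind the grasp point. The pads swing forward as they close: fully open they stand 13 mm farther back than shut.
Start: joints at [-0.093, 0.591, 0.048, 1.609, -0.033, 0.943, -0.034], TCP at [725.003, 0.002, 199.102] pointing down, gripper open.
Joint ranges: [-2.69, 2.69], [-0.47, 2.24], [-1.27, 1.36], [0.19, 2.51], [-1.53, 4.68], [0.08, 2.07], [-3.09, 3.09]. Speed limits (rad/s): [2.57, 2.57, 3.14, 3.14, 3.14, 3.14, 3.14].

### API

Orientations are given as a unit quaternion [w, x, y, z].
In Python, from plant import ctrl, cams, ticket gives the robot as it stands.
- The arm moves only by the tool jog_arm, never from a script. Its argument "commands" is a list of rows, each a list of 7 numbers: the shift along the tool's x, y, z in m, then the turn, a rotation vector about the tool's x, y, z in rad, then the opening, from 0 (shut) to 1 (fully open). In form: [[x, y, z, wx, wy, wz, fingers], ...]. A call has 1 to 5 rows; each row shifts and turns the commanded pose from where the row before left it, along the tool's axes as they then stand; what a row does not reach is not made up. A row lasts 1/12 s, in which the tool goes at most 41.7 mm and 7.16 degrees, less where a joint would pass 70% of its speed; a pose out of reach is approached as far as the arm can. A call is refused whole if a number of a shift passes 0.0417 or a number of a turn 0.125, either way. A call with a gripper value outside its range is refused whole. The fingers move at their own pace and stop on an object; "squeeze" is the grip in N (left out, the last holds). Time passes only in rows, so rows that do not move let the fingers close. It gives the time, the measured TCP pose, the force, the opening and the grip force at its end, in the units of the state.
- ctrl.sense(): the state, without advancing time (a new reading comes with each control period).
- cams.camera(name): name is "scene" or "side" or "wrist"; returns a dict with "color" (384x512x3 uint8, blue, green, red), "mtx" (3x3 intrinsics, pixels), "rvec" (rotation vector, rad) and "tvec" (3), from world to camera coordinates, as OpenCV has them; the wrist camera has in their place "mount" (4x4, takes a point from camera to tool coordinates, whose origin is the TCP and whose axes are the flange's). Camera axes: x right, y down, z forward; pixel columns grow to the right and rows downward; lengths in mm; the calibration is good to about 2 mm. A picture is of the moment at which its call begins: read the wrist's pose just before it. There is no depth.
- ticket.job_done(): hands the job in; it is judged then, once.
The state is a dict: "clock": time; "joints": joint angles; "joint_velocities": joint speeds; "tau": joint torques, N m; "tcp_pos": TCP position; "tool_rot": TCP orientation; "wrist_force": force on the tool from outside, world axes, zero at the start; "wrist_torque": the same for the moment, N m; "grip_width": finger opening in mm; "finger_force": force on a finger pad.
Only numpy, scipy, OpenCV 4.12 (cv2) and the standard library are available. Lean on these libraries where they do the work, as an engineer would, in place of code of your own. Each camera call takes 0.05 s, during which the arm holds its last target. There are 200 camera calls.

## Working session

There is one attempt and no reset: what is moved stays moved. The work goes in short steps, Python scripts to look and compute and a tool call to move; the robot and the scene stay as the last step left them, time stands still between calls to the robot, and variables do not carry over. Pictures are saved under pics/ and viewed, at most 10 in all, crops included, and the job is handed in when it is done.

Besides the shell and the picture viewer there is one more tool, called in YAML: its name, and indented under it one key for each argument. jog_arm: Moves the arm, as the interface text tells. Its arguments: {"type":"object","properties":{"commands":{"type":"array"},"squeeze":{"type":"number"}},"required":["commands"]}

```bash
mkdir -p pics; ls; python3 - <<'E'
from plant import ctrl,cams
import cv2,numpy as np
s=ctrl.sense();print({k:np.round(v,3).tolist() for k,v in s.items()})
ims=[]
for n in("scene","side"):
    c=cams.camera(n);np.savez(f"{n}.npz",**c);cv2.imwrite(f"pics/{n}0.png",c["color"])
    R=cv2.Rodrigues(np.array(c["rvec"],float))[0];print(n,c["mtx"],(-R.T@np.ravel(c["tvec"])).round(),R.round(3).tolist())
E
```

```text
pics
{'clock': 0.0, 'joints': [-0.093, 0.592, 0.048, 1.61, -0.033, 0.943, -0.034], 'joint_velocities': [0.0, -0.0, 0.0, 0.0, 0.001, -0.001, -0.0], 'tau': [0.0, -54.868, 1.547, -19.812, 0.009, 0.009, -0.0], 'tcp_pos': [724.088, 0.015, 197.921], 'tool_rot': [-0.001, 0.707, 0.707, -0.001], 'wrist_force': [-0.654, 0.051, -0.663], 'wrist_torque': [0.004, 0.019, -0.037], 'finger_force': 0.0, 'grip_width': 85.425}
scene [[498.73999029   0.         256.75034315]
 [  0.         498.73999029 183.92133493]
 [  0.           0.           1.        ]] [1886.  687. 1073.] [[-0.419, 0.908, 0.006], [0.491, 0.233, -0.839], [-0.764, -0.349, -0.544]]
side [[461.5037795    0.         256.25893871]
 [  0.         461.5037795  191.76781966]
 [  0.           0.           1.        ]] [  82. -869.  852.] [[0.883, -0.469, -0.019], [-0.259, -0.453, -0.853], [0.391, 0.758, -0.522]]
```

View pics/scene0.png

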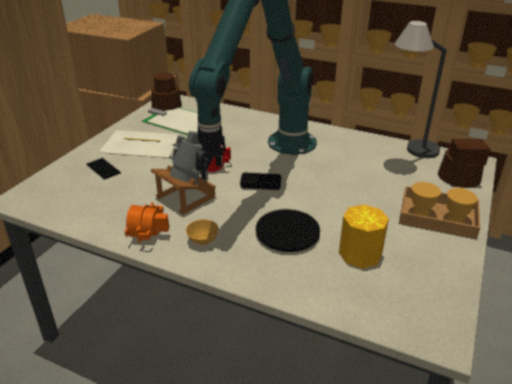

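View pics/side0.png

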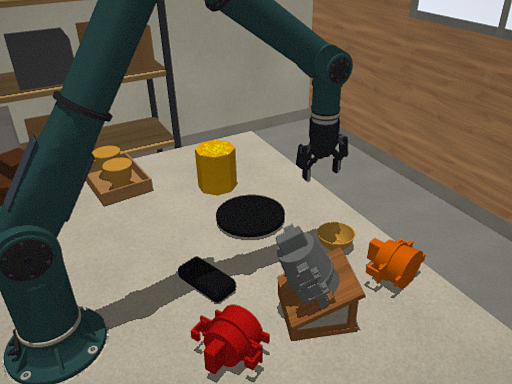

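The scene view shows the grey stack at (188,160), the orange look-alike at (148,222), the red one at (220,158) and the turntable at (288,230). In the side view they are at (308,265), (395,262), (232,338) and (250,216). Only the grey pair standing on the wooden stand fits the description. The orange and red forms lie loose on the table. I'll confirm with an enlarged crop and measure.

```bash
cat > h.py <<'E'
import cv2,numpy as np
def load(n): return dict(np.load(n+".npz"))
def ray(c,uv):
    R=cv2.Rodrigues(np.array(c["rvec"],float))[0];t=np.ravel(c["tvec"])
    p=cv2.undistortPoints(np.array([[uv]],float),c["mtx"],None).ravel()
    d=R.T@np.r_[p,1];return -R.T@t,d/np.linalg.norm(d)
def plane(c,uv,z):
    o,d=ray(c,uv);return o+d*(z-o[2])/d[2]
def tri(c1,u1,c2,u2):
    o1,d1=ray(c1,u1);o2,d2=ray(c2,u2)
    s=np.linalg.lstsq(np.c_[d1,-d2],o2-o1,rcond=None)[0]
    a,b=o1+s[0]*d1,o2+s[1]*d2;return (a+b)/2,np.linalg.norm(a-b)
def proj(c,P): return cv2.projectPoints(np.array(P,float).reshape(-1,3),c["rvec"],c["tvec"],c["mtx"],None)[0].reshape(-1,2)
E
python3 - <<'E'
from h import *
S,D=load("scene"),load("side")
a=cv2.resize(S["color"][125:215,145:225],None,fx=4.9,fy=4.9,interpolation=3)
b=cv2.resize(D["color"][215:345,265:370],None,fx=3.8,fy=3.8,interpolation=3)
h=max(a.shape[0],b.shape[0])
im=np.hstack([cv2.copyMakeBorder(i,0,h-i.shape[0],0,0,0) for i in(a,b)])
print(im.shape);cv2.imwrite("pics/crop1.png",np.clip(im*1.5,0,255).astype(np.uint8))
for c,(x,y) in((S,(288,230)),(D,(250,216))):
    m=(c["color"].max(2)<55).astype(np.uint8)
    m=cv2.morphologyEx(m,cv2.MORPH_CLOSE,np.ones((5,5)))
    n,l,st,_=cv2.connectedComponentsWithStats(m);k=l[y,x]
    ct=max(cv2.findContours((l==k).astype(np.uint8),0,1)[0],key=len)
    e=cv2.fitEllipse(ct);pts=np.array([plane(c,p[0],28)[:2] for p in ct],np.float32)
    print(e,st[k],cv2.minEnclosingCircle(pts),plane(c,e[0],28).round())
E
```

```text
(494, 791, 3)
((287.5224609375, 230.61940002441406), (41.2875862121582, 62.86679458618164), 93.62071990966797) [ 257  210   62   42 2115] ((630.0761108398438, 228.74888610839844), 113.6385726928711) [636. 232.  28.]
((249.83087158203125, 215.75558471679688), (41.033931732177734, 68.38400268554688), 88.18587493896484) [ 216  195   68   42 2284] ((619.3668212890625, 216.80380249023438), 116.88982391357422) [614. 211.  28.]
```

View pics/crop1.png

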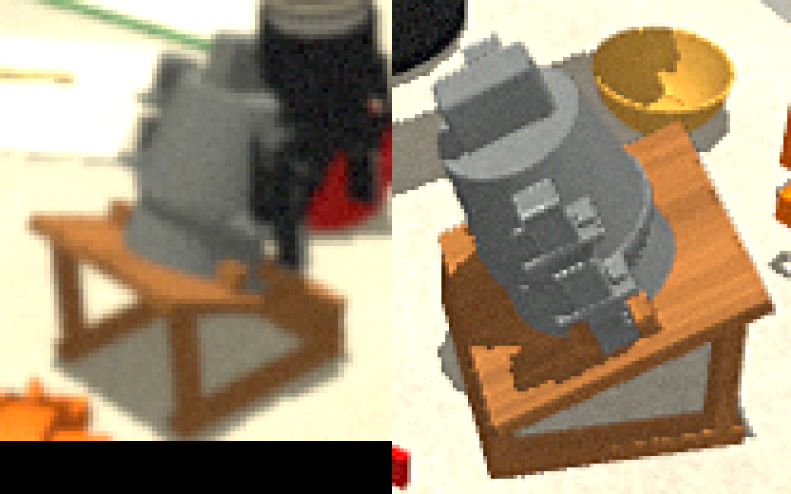

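The crop confirms it: the grey form with a knob and claws is nested on a grey lower form on the wooden stand. The turntable centre averages to about (625,222). Next I triangulate the deck corners and the knob.

```bash
python3 - <<'E'
from h import *
S,D=load("scene"),load("side")
P={}
for n,a,b in(("+-",(151.1,169.9),(365,296)),("++",(182.8,186.2),(341.6,247.9)),("-+",(215,185.8),(278.4,276.8))):
    P[n],e=tri(S,a,D,b);print(n,P[n].round(),e.round(1))
c=(P["+-"]+P["-+"])/2;vx=P["++"]-P["-+"];vy=P["++"]-P["+-"];print(c,vx,vy,np.linalg.norm(vx),np.linalg.norm(vy),np.degrees([np.arctan2(vx[1],vx[0]),np.arctan2(-vy[0],vy[1])]))
# knob top corners, side crop
f=lambda x,y:(265+(x-392)/3.8,215+y/3.8)
for p in [(520,42),(437,80),(553,92),(444,153)]: print(p,f(*p))
for yaw in np.radians([-20,-10,0,10,20]):
    ca,sa=np.cos(yaw),np.sin(yaw)
    X=np.array([ca,sa,0]);Y=np.array([-sa,ca,0]);z=-.4226*X+np.r_[0,0,.9063];x=.9063*X+np.r_[0,0,.4226]
    o=np.r_[c[:2],90]
    q=lambda h,a,b:o+h*z+a*x+b*Y
    pts=[q(174,s*30,t*14) for s in(-1,1) for t in(-1,1)]
    print(np.degrees(yaw),proj(D,pts).round(1).tolist())
E
```

```text
+- [ 630. -314.  122.] 3.5
++ [ 683. -151.  125.] 13.4
-+ [ 534. -103.   54.] 2.3
[ 582.07936735 -208.12720104   88.12061849] [148.75484743 -48.07114931  70.85902056] [ 52.66170081 162.94636527   3.49940286] 171.63869267982795 171.28052576837902 [-17.90859455 -17.91001614]
(520, 42) (298.6842105263158, 226.05263157894737)
(437, 80) (276.8421052631579, 236.05263157894737)
(553, 92) (307.36842105263156, 239.21052631578948)
(444, 153) (278.6842105263158, 255.26315789473685)
-20.0 [[277.6, 244.3], [275.3, 236.5], [302.6, 232.3], [299.8, 224.8]]
-10.0 [[280.8, 249.0], [276.3, 241.4], [304.9, 234.3], [299.8, 227.0]]
0.0 [[285.5, 253.5], [278.7, 246.3], [307.7, 236.1], [300.5, 229.3]]
10.0 [[291.4, 257.5], [282.6, 250.9], [311.0, 237.6], [301.9, 231.5]]
20.0 [[298.5, 260.9], [287.8, 255.3], [314.7, 238.8], [304.0, 233.6]]
```

Stand centre (582,-208,90), yaw about -18°; the knob corners that predicts match the picture. Predicted knob centre is about (520,-188,230), axis (-0.40,0.13,0.906). I'll rise first and then plan a screw motion to a hover.

```bash
cat >> h.py <<'E'
from scipy.linalg import logm,expm
from scipy.spatial.transform import Rotation as Ro
def T(p,R): M=np.eye(4);M[:3,:3]=R;M[:3,3]=p;return M
def cur():
    from plant import ctrl
    s=ctrl.sense();q=s["tool_rot"];return T(s["tcp_pos"],Ro.from_quat([q[1],q[2],q[3],q[0]]).as_matrix()),s
YAW=np.radians(-17.9);O=np.r_[582.,-208,90]
ca,sa=np.cos(YAW),np.sin(YAW)
FX=np.array([.9063*ca,.9063*sa,.4226]);FY=np.array([-sa,ca,0]);FZ=np.array([-.4226*ca,-.4226*sa,.9063])
RT=np.c_[-np.cross(-FZ,FY)*-1,FY,-FZ]   # tool x = y cross z
def rows(A,B,n):
    L=np.real(logm(np.linalg.inv(A)@B))/n
    r=np.r_[L[:3,3]/1000,L[2,1],L[0,2],L[1,0]]
    print(n,"rows",r.round(4).tolist());E=expm(L);M=A.copy()
    for i in range(n):
        M=M@E
        if i%3==2 or i==n-1: print(M[:3,3].round())
E
python3 - <<'E'
from h import *
RT[:,0]=np.cross(RT[:,1],RT[:,2]);print(RT.round(3),np.linalg.det(RT))
A,_=cur();A=A.copy();A[:3,3]+=[0,0,160]
K=O+154*FZ;print(K)
rows(A,T(K+110*FZ,RT),15)
E
```

```text
[[-0.862  0.307  0.402]
 [ 0.279  0.952 -0.13 ]
 [-0.423  0.    -0.906]] 0.99997045
[ 520.06985556 -187.99710837  229.5702    ]
15 rows [0.0006, -0.0217, 0.0008, -0.0184, -0.0252, -0.0825]
[660.  -6. 354.]
[599. -29. 348.]
[546. -66. 340.]
[ 504. -115.  334.]
[ 476. -174.  329.]
```

jog_arm:
  commands:
    - [0,0,-0.04,0,0,0,1]
    - [0,0,-0.04,0,0,0,1]
    - [0,0,-0.04,0,0,0,1]
    - [0,0,-0.04,0,0,0,1]

```text
clock: 0.43
tcp_pos: [724.3, -0.0, 360.1]
tool_rot: [-0.001, 0.707, 0.707, -0.001]
wrist_force: [1.3, 0.5, 0.1]
grip_width: 85.5
finger_force: 0.0
```

jog_arm:
  commands:
    - [0.0006,-0.0217,0.0008,-0.0184,-0.0252,-0.0825,1]
    - [0.0006,-0.0217,0.0008,-0.0184,-0.0252,-0.0825,1]
    - [0.0006,-0.0217,0.0008,-0.0184,-0.0252,-0.0825,1]
    - [0.0006,-0.0217,0.0008,-0.0184,-0.0252,-0.0825,1]
    - [0.0006,-0.0217,0.0008,-0.0184,-0.0252,-0.0825,1]

```text
clock: 0.85
tcp_pos: [617.1, -14.3, 351.2]
tool_rot: [0.077, 0.543, 0.836, -0.012]
wrist_force: [0.3, -0.3, 0.0]
grip_width: 85.6
finger_force: 0.0
```

jog_arm:
  commands:
    - [0.0006,-0.0217,0.0008,-0.0184,-0.0252,-0.0825,1]
    - [0.0006,-0.0217,0.0008,-0.0184,-0.0252,-0.0825,1]
    - [0.0006,-0.0217,0.0008,-0.0184,-0.0252,-0.0825,1]
    - [0.0006,-0.0217,0.0008,-0.0184,-0.0252,-0.0825,1]
    - [0.0006,-0.0217,0.0008,-0.0184,-0.0252,-0.0825,1]

```text
clock: 1.27
tcp_pos: [526.6, -72.5, 339.1]
tool_rot: [0.149, 0.354, 0.923, -0.024]
wrist_force: [0.7, -0.5, -0.2]
grip_width: 85.7
finger_force: 0.0
```

jog_arm:
  commands:
    - [0.0006,-0.0217,0.0008,-0.0184,-0.0252,-0.0825,1]
    - [0.0006,-0.0217,0.0008,-0.0184,-0.0252,-0.0825,1]
    - [0.0006,-0.0217,0.0008,-0.0184,-0.0252,-0.0825,1]
    - [0.0006,-0.0217,0.0008,-0.0184,-0.0252,-0.0825,1]
    - [0.0006,-0.0217,0.0008,-0.0184,-0.0252,-0.0825,1]

```text
clock: 1.68
tcp_pos: [468.6, -161.0, 329.6]
tool_rot: [0.213, 0.155, 0.964, -0.033]
wrist_force: [0.8, -0.4, -0.8]
grip_width: 85.2
finger_force: 0.0
```

jog_arm:
  commands:
    - [0,0,0,0,0,0,1]
    - [0,0,0,0,0,0,1]

```text
clock: 1.85
tcp_pos: [469.2, -161.4, 329.8]
tool_rot: [0.212, 0.159, 0.964, -0.033]
wrist_force: [0.6, 0.8, 0.5]
grip_width: 85.4
finger_force: 0.0
```

```bash
python3 - <<'E'
from h import *
from plant import cams
RT[:,0]=np.cross(RT[:,1],RT[:,2])
A,s=cur();print(A.round(3),s["clock"],np.round(s["joints"],2))
c=cams.camera("wrist");np.savez("wrist.npz",A=A,**c);print(c["mtx"].round(1),c["mount"].round(3))
K=O+154*FZ
# predicted knob top corners + axis points in picture
W=A@c["mount"]
def pj(p):
    q=np.linalg.inv(W)@np.r_[p,1];q=c["mtx"]@q[:3];return (q[:2]/q[2]).round(1)
im=cv2.resize(c["color"],None,fx=1.5,fy=1.5)
for h in(20,-20):
    for a in(-30,30):
        for b in(-14,14):
            u=pj(K+h*FZ+a*FX+b*FY);print(h,a,b,u);cv2.circle(im,tuple((u*1.5).astype(int)),3,(0,255,0) if h>0 else (0,0,255),1)
cv2.imwrite("pics/wrist1.png",im)
E
```

```text
[[-8.59000e-01  3.20000e-01  3.99000e-01  4.69206e+02]
 [ 2.92000e-01  9.47000e-01 -1.31000e-01 -1.61372e+02]
 [-4.20000e-01  4.00000e-03 -9.08000e-01  3.29775e+02]
 [ 0.00000e+00  0.00000e+00  0.00000e+00  1.00000e+00]] 1.85 [ 0.11 -0.04  0.1   2.25  0.11  0.5   1.37]
[[345.2   0.  252. ]
 [  0.  345.2 185.4]
 [  0.    0.    1. ]] [[-1.00000e-03 -9.45000e-01 -3.27000e-01  8.34970e+01]
 [ 1.00000e+00 -1.00000e-03  0.00000e+00  7.95000e-01]
 [-0.00000e+00 -3.27000e-01  9.45000e-01 -1.73743e+02]
 [ 0.00000e+00  0.00000e+00  0.00000e+00  1.00000e+00]]
20 -30 -14 [221. 150.]
20 -30 14 [256.2 149.5]
20 30 -14 [224.1 219. ]
20 30 14 [257.  218.6]
-20 -30 -14 [224.9 139.9]
-20 -30 14 [255.8 139.5]
-20 30 -14 [227.3 201.7]
-20 30 14 [256.5 201.3]
```

View pics/wrist1.png

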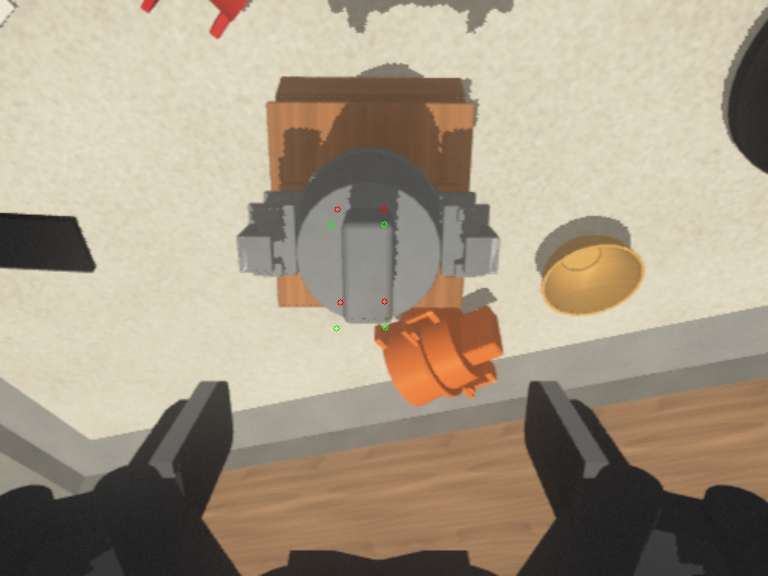

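The wrist view shows the knob's top face at about u 229–261, v 149–213 (native pixels). The flat top's disc spans u 199–294. The knob is square with the image, so the heading is right. The orange look-alike lies aside, behind the stand.

```bash
python3 - <<'E'
from h import *
w=dict(np.load("wrist.npz"));W=w["A"]@w["mount"];Wi=np.linalg.inv(W)
K=O+154*FZ
for h in(20,-20):print("depth",(Wi@np.r_[K+h*FZ,1])[2])
# sub-pixel: edges of knob top around
g=cv2.cvtColor(w["color"],6).astype(int)
print(g[180,222:272].tolist());print(g[140:225,245].tolist())
def onp(u,v,h):
    d=W[:3,:3]@np.r_[(u-w["mtx"][0,2])/w["mtx"][0,0],(v-w["mtx"][1,2])/w["mtx"][1,1],1];o=W[:3,3]
    t=((O+h*FZ-o)@FZ)/(d@FZ);p=o+t*d-K;return np.round([p@FX,p@FY,p@FZ],1)
for h in (174,164):
  for q in((229.3,150),(261.3,150),(229.3,213),(261.3,213)):print(h,q,onp(*q,h))
for q in((198.7,165),(294,165)):print(q,onp(*q,134))
# lower-form/claw tips symmetric check
for q in((159,175),(331.5,175)):print("claw",q,onp(*q,134))
E
```

```text
depth 284.0689776894322
depth 321.913456952269
[150, 148, 150, 150, 149, 142, 122, 117, 129, 136, 141, 144, 144, 145, 145, 144, 145, 145, 146, 146, 146, 147, 145, 148, 146, 146, 145, 145, 144, 144, 143, 144, 143, 143, 142, 140, 133, 125, 117, 103, 86, 120, 143, 148, 150, 148, 148, 149, 148, 150]
[78, 80, 80, 81, 79, 80, 79, 83, 96, 108, 117, 125, 137, 144, 143, 144, 143, 146, 143, 143, 141, 143, 145, 143, 142, 141, 142, 145, 143, 145, 143, 142, 144, 144, 145, 146, 146, 145, 145, 148, 148, 146, 148, 146, 146, 147, 144, 144, 144, 142, 145, 145, 145, 149, 146, 146, 148, 149, 146, 150, 145, 146, 146, 146, 147, 148, 144, 147, 144, 145, 146, 148, 145, 144, 143, 164, 209, 209, 213, 211, 213, 211, 212, 212, 213]
174 (229.3, 150) [-29.9  -7.4  20. ]
174 (261.3, 150) [-29.5  18.   20. ]
174 (229.3, 213) [24.5 -9.4 20. ]
174 (261.3, 213) [24.9 17.7 20. ]
164 (229.3, 150) [-27.6  -8.1  10. ]
164 (261.3, 150) [-27.2  18.2  10. ]
164 (229.3, 213) [ 28.9 -10.1  10. ]
164 (261.3, 213) [29.2 17.9 10. ]
(198.7, 165) [ -6.9 -39.2 -20. ]
(294, 165) [ -5.6  49.1 -20. ]
claw (159, 175) [  2.3 -77.  -20. ]
claw (331.5, 175) [  4.5  84.4 -20. ]
```

```bash
sed -i 's/^RT=.*/O=O-1*FX+4.5*FY-3*FZ\nRT=np.c_[-FX,FY,-FZ];K=O+154*FZ/' h.py; python3 - <<'E'
from h import *
A,_=cur();M=T(K+60*FZ,RT);rows(A,M,5);rows(M,T(K-13*FZ,RT),5)
E
```

```text
5 rows [-0.0014, -0.0013, 0.0116, -0.0002, -0.0004, -0.0023]
[ 487. -170.  301.]
[ 498. -176.  281.]
5 rows [-0.0, 0.0, 0.0146, -0.0, -0.0, 0.0]
[ 515. -182.  241.]
[ 527. -186.  215.]
```

jog_arm:
  commands:
    - [-0.0014,-0.0013,0.0116,-0.0002,-0.0004,-0.0023,1]
    - [-0.0014,-0.0013,0.0116,-0.0002,-0.0004,-0.0023,1]
    - [-0.0014,-0.0013,0.0116,-0.0002,-0.0004,-0.0023,1]
    - [-0.0014,-0.0013,0.0116,-0.0002,-0.0004,-0.0023,1]
    - [-0.0014,-0.0013,0.0116,-0.0002,-0.0004,-0.0023,1]

```text
clock: 2.32
tcp_pos: [499.7, -174.6, 280.4]
tool_rot: [0.214, 0.15, 0.965, -0.033]
wrist_force: [0.2, 0.2, 0.3]
grip_width: 85.5
finger_force: 0.0
```

jog_arm:
  commands:
    - [0,0,0.0146,0,0,0,1]
    - [0,0,0.0146,0,0,0,1]
    - [0,0,0.0146,0,0,0,1]
    - [0,0,0.0146,0,0,0,1]

```text
clock: 2.65
tcp_pos: [523.4, -182.0, 227.2]
tool_rot: [0.214, 0.15, 0.965, -0.033]
wrist_force: [0.0, -0.1, 0.2]
grip_width: 85.1
finger_force: 0.0
```

jog_arm:
  commands:
    - [0,0,0.012,0,0,0,1]
    - [0,0,0,0,0,0,1]
    - [0,0,0,0,0,0,1]

```text
clock: 2.9
tcp_pos: [527.2, -183.9, 216.3]
tool_rot: [0.213, 0.15, 0.965, -0.033]
wrist_force: [-0.2, 0.4, -0.1]
grip_width: 85.2
finger_force: 0.0
```

```bash
python3 - <<'E'
from h import *
from plant import cams
A,s=cur();d=A[:3,3]-K;print(np.round([d@FX,d@FY,d@FZ],1),(RT.T@A[:3,:3]).round(4).tolist(),s["wrist_force"])
c=cams.camera("wrist");d=cams.camera("side")
b=cv2.resize(d["color"][200:330,235:365],None,fx=3,fy=3,interpolation=3)
a=c["color"][:390];a=cv2.resize(a,(400,300));b=cv2.resize(b,(390,390))
im=np.zeros((390,790,3),np.uint8);im[:300,:400]=a;im[:,400:]=b;cv2.imwrite("pics/g1.png",im)
E
```

```text
[  0.4   1.6 -11.4] [[1.0, 0.0031, 0.0012], [-0.0031, 1.0, 0.0011], [-0.0012, -0.0011, 1.0]] [-0.15549173  0.35731927 -0.11353689]
```

View pics/g1.png

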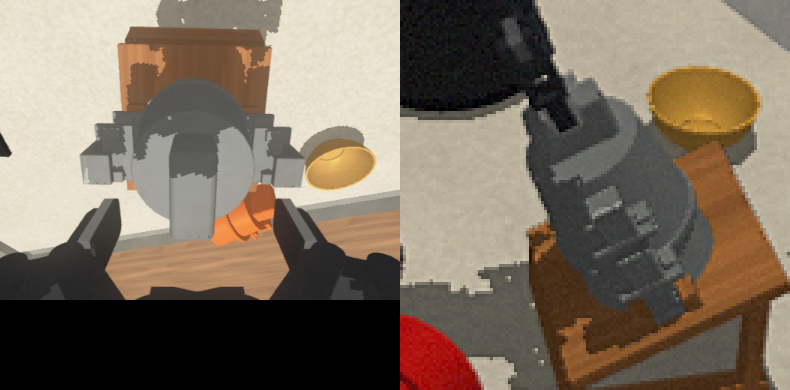

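The left panel shows the knob between the open fingers, at about u 170–216 against finger inner edges 120 and 275. The right panel shows the fingertip beside the knob. I'll check numerically before closing.

```bash
python3 - <<'E'
from h import *
from plant import cams
A,s=cur();c=cams.camera("wrist");np.savez("wrist2.npz",A=A,**c);W=A@c["mount"]
im=c["color"].copy()
def pj(p):
    q=np.linalg.inv(W)@np.r_[p,1];q=c["mtx"]@q[:3];return (q[:2]/q[2])
for h,col in((20,(0,255,0)),(-20,(0,0,255))):
    P=np.array([pj(K+h*FZ+a*FX+b*FY) for a,b in((-30,-14),(-30,14),(30,14),(30,-14))]);print(P.round().tolist())
    cv2.polylines(im,[P.astype(int)],True,col,1)
u=pj((A@np.r_[0,0,-19,1])[:3]);print(u);cv2.circle(im,tuple(u.astype(int)),3,(255,0,0),-1)
P=np.array([pj(K-20*FZ+45*(np.cos(t)*FX+np.sin(t)*FY)) for t in np.linspace(0,6.28,40)]);cv2.polylines(im,[P.astype(int)],True,(0,255,255),1)
cv2.imwrite("pics/w2.png",cv2.resize(im[120:384,80:430],None,fx=2.2,fy=2.2))
E
```

```text
[[216.0, 192.0], [280.0, 192.0], [276.0, 305.0], [220.0, 305.0]]
[[223.0, 167.0], [274.0, 167.0], [272.0, 262.0], [226.0, 262.0]]
[250.42867174 241.77435347]
```

View pics/w2.png

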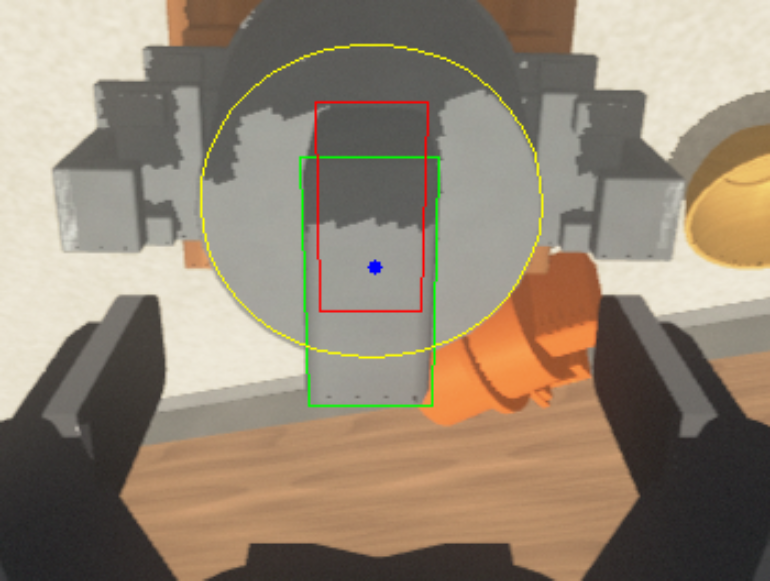

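The predicted knob outlines and disc match the image to about 1 mm. The tool is 1.6 mm off along y, so I'll correct that and close.

jog_arm:
  commands:
    - [0,-0.0015,0.002,0,0,0,1]
    - [0,0,0,0,0,0,0]
    - [0,0,0,0,0,0,0]
    - [0,0,0,0,0,0,0]
    - [0,0,0,0,0,0,0]
  squeeze: 60

```text
clock: 3.47
tcp_pos: [526.7, -186.9, 215.3]
tool_rot: [0.214, 0.151, 0.964, -0.034]
wrist_force: [0.5, -0.7, 0.2]
grip_width: 38.7
finger_force: 0.0
```

jog_arm:
  commands:
    - [0,0,0,0,0,0,0]
    - [0,0,0,0,0,0,0]
    - [0,0,0,0,0,0,0]
    - [0,0,0,0,0,0,0]
    - [0,0,0,0,0,0,0]

```text
clock: 3.88
tcp_pos: [526.7, -186.7, 215.6]
tool_rot: [0.214, 0.151, 0.964, -0.034]
wrist_force: [-3.1, 0.9, 5.1]
grip_width: 25.5
finger_force: 58.6
```

jog_arm:
  commands:
    - [0,0,-0.003,0,0,0,0]
    - [0,0,-0.003,0,0,0,0]
    - [0,0,-0.003,0,0,0,0]
    - [0,0,-0.003,0,0,0,0]
    - [0,0,0,0,0,0,0]

```text
clock: 4.3
tcp_pos: [521.5, -185.2, 226.2]
tool_rot: [0.214, 0.151, 0.965, -0.034]
wrist_force: [-0.1, 0.3, -2.4]
grip_width: 25.4
finger_force: 59.0
```

```bash
python3 - <<'E'
from h import *
A,s=cur();d=A[:3,3]-K;print(np.round([d@FX,d@FY,d@FZ],1),s["wrist_force"],s["wrist_torque"],s["grip_width"],s["joints"])
E
```

```text
[-0.  -1.4 -0.2] [-0.07550333  0.32169359 -2.44564794] [0.23820993 0.72018136 0.03367715] 25.434130035482877 [0.15730893 0.20341135 0.09705704 2.29242058 0.03668746 0.2113908
 1.47393049]
```

Raised about 12 mm, and the force is only the form's weight. Now the twist, +45° about tool z.

jog_arm:
  commands:
    - [0,0,0,0,0,0.04,0]
    - [0,0,0,0,0,0.06,0]
    - [0,0,0,0,0,0.06,0]
    - [0,0,0,0,0,0.06,0]
    - [0,0,0,0,0,0.06,0]

```text
clock: 4.72
tcp_pos: [521.6, -185.2, 225.7]
tool_rot: [0.216, 0.286, 0.934, -0.003]
wrist_force: [-0.1, 0.2, -1.6]
grip_width: 25.3
finger_force: 59.0
```

jog_arm:
  commands:
    - [0,0,0,0,0,0.08,0]
    - [0,0,0,0,0,0.1,0]
    - [0,0,0,0,0,0.1,0]
    - [0,0,0,0,0,0.1,0]
    - [0,0,0,0,0,0.1,0]

```text
clock: 5.13
tcp_pos: [521.6, -185.1, 225.7]
tool_rot: [0.211, 0.5, 0.839, 0.048]
wrist_force: [-0.2, 0.1, -2.2]
grip_width: 25.6
finger_force: 59.0
```

jog_arm:
  commands:
    - [0,0,0,0,0,0.02,0]
    - [0,0,0,0,0,0,0]

```text
clock: 5.3
tcp_pos: [521.8, -185.1, 225.8]
tool_rot: [0.211, 0.506, 0.835, 0.05]
wrist_force: [0.2, -0.3, -2.4]
grip_width: 25.4
finger_force: 59.0
```

```bash
python3 - <<'E'
from h import *
from plant import cams
A,s=cur();d=A[:3,3]-K;print(np.round([d@FX,d@FY,d@FZ],1),s["wrist_force"],s["wrist_torque"],s["joints"],Ro.from_matrix(RT.T@A[:3,:3]).as_rotvec(True))
c=cams.camera("wrist");d=cams.camera("side")
b=cv2.resize(d["color"][200:330,235:365],(390,390),interpolation=3)
im=np.zeros((390,790,3),np.uint8);im[:300,:400]=cv2.resize(c["color"],(400,300));im[:,400:]=b;cv2.imwrite("pics/t1.png",im)
E
```

```text
[ 0.1 -1.2 -0.7] [ 0.16567076 -0.30384995 -2.43288841] [ 0.1440183   0.67842796 -0.00179722] [-0.01693918  0.20975597  0.30198665  2.29865525 -0.20203508  0.2103538
  0.935312  ] [9.25938623e-03 1.17117508e-02 4.44930999e+01]
```

View pics/t1.png

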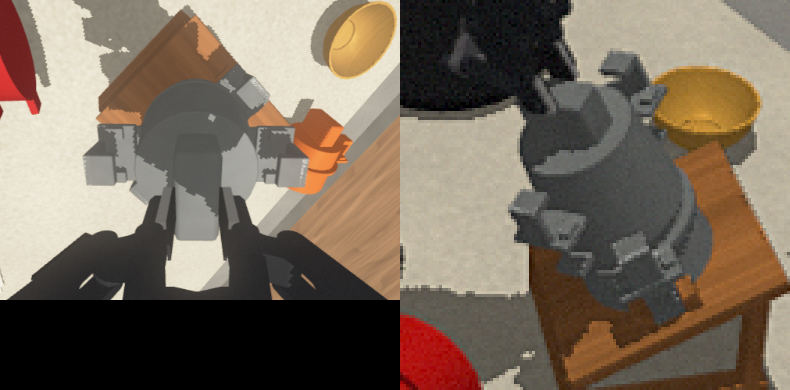

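The form has turned 45°. Its claws are now off to the sides, the lower form's claws are exposed (right panel, about (640,260)) and the lower form is still seated. Now I draw it off along -tool z.

jog_arm:
  commands:
    - [0,0,-0.006,0,0,0,0]
    - [0,0,-0.01,0,0,0,0]
    - [0,0,-0.01,0,0,0,0]
    - [0,0,-0.01,0,0,0,0]
    - [0,0,-0.01,0,0,0,0]

```text
clock: 5.82
tcp_pos: [502.8, -179.4, 268.3]
tool_rot: [0.211, 0.506, 0.835, 0.05]
wrist_force: [-0.0, 0.2, -1.7]
grip_width: 25.3
finger_force: 59.2
```

jog_arm:
  commands:
    - [0,0,-0.012,0,0,0,0]
    - [0,0,-0.012,0,0,0,0]
    - [0,0,-0.012,0,0,0,0]
    - [0,0,-0.012,0,0,0,0]
    - [0,0,-0.012,0,0,0,0]

```text
clock: 6.23
tcp_pos: [478.4, -171.6, 322.7]
tool_rot: [0.211, 0.506, 0.835, 0.05]
wrist_force: [0.0, 0.3, -1.1]
grip_width: 25.7
finger_force: 59.1
```

jog_arm:
  commands:
    - [0,0,-0.006,0,0,0,0]
    - [0,0,0,0,0,0,0]

```text
clock: 6.4
tcp_pos: [477.0, -170.8, 329.0]
tool_rot: [0.212, 0.506, 0.834, 0.051]
wrist_force: [0.5, 0.5, -1.9]
grip_width: 25.3
finger_force: 59.2
```

```bash
python3 - <<'E'
from h import *
A,s=cur();d=A[:3,3]-K;print(np.round([d@FX,d@FY,d@FZ],1),s["joints"])
# tool down, yaw = keep nearest: align tool z to -z by minimal rotation
z=A[:3,2];v=np.cross(z,[0,0,-1]);a=np.arcsin(np.linalg.norm(v));Rn=Ro.from_rotvec(v/np.linalg.norm(v)*a).as_matrix()@A[:3,:3]
print("tcp->K dist along tool: rim below tcp", )
up=A.copy();up[:3,3]+=[0,0,60]
print("world up 60 in tool",(A[:3,:3].T@[0,0,60]).round(1))
# TCP is K-0.2-12=> TCP sits 12 mm below knob centre -> rim 92 mm below TCP
B=T([625,222,28+92+45],Rn)
rows(up,B,20)
rows(T(up[:3,3],A[:3,:3]),T([560,60,290],Rn),14)
print(A.round(3))
E
```

```text
[  1.1  -1.4 112.7] [-0.20914405 -0.03727543  0.43201533  2.25139662  0.10931277  0.48835445
  0.62125916]
tcp->K dist along tool: rim below tcp
world up 60 in tool [-18.1  18.  -54.3]
20 rows [0.0158, 0.0139, 0.0113, 0.0155, 0.0156, 0.0]
[ 505. -114.  356.]
[531. -56. 323.]
[555.   2. 289.]
[577.  61. 256.]
[597. 121. 222.]
[614. 181. 188.]
[625. 222. 165.]
14 rows [0.013, 0.0118, 0.0071, 0.0221, 0.0223, 0.0]
[ 498. -122.  368.]
[518. -74. 347.]
[535. -24. 326.]
[551.  26. 304.]
[560.  60. 290.]
[[-3.98000e-01  8.23000e-01  4.05000e-01  4.76963e+02]
 [ 8.66000e-01  4.83000e-01 -1.30000e-01 -1.70838e+02]
 [-3.02000e-01  2.99000e-01 -9.05000e-01  3.29010e+02]
 [ 0.00000e+00  0.00000e+00  0.00000e+00  1.00000e+00]]
```

jog_arm:
  commands:
    - [-0.006,0.006,-0.018,0,0,0,0]
    - [-0.006,0.006,-0.018,0,0,0,0]
    - [-0.006,0.006,-0.018,0,0,0,0]

```text
clock: 6.65
tcp_pos: [476.4, -170.6, 386.8]
tool_rot: [0.21, 0.506, 0.835, 0.049]
wrist_force: [1.0, 0.5, -2.8]
grip_width: 25.5
finger_force: 59.5
```

jog_arm:
  commands:
    - [0.0158,0.0139,0.0113,0.0155,0.0156,0,0]
    - [0.0158,0.0139,0.0113,0.0155,0.0156,0,0]
    - [0.0158,0.0139,0.0113,0.0155,0.0156,0,0]
    - [0.0158,0.0139,0.0113,0.0155,0.0156,0,0]
    - [0.0158,0.0139,0.0113,0.0155,0.0156,0,0]

```text
clock: 7.07
tcp_pos: [523.6, -74.4, 330.9]
tool_rot: [0.157, 0.512, 0.844, 0.037]
wrist_force: [0.4, -0.2, -1.8]
grip_width: 25.5
finger_force: 59.5
```

jog_arm:
  commands:
    - [0.0158,0.0139,0.0113,0.0155,0.0156,0,0]
    - [0.0158,0.0139,0.0113,0.0155,0.0156,0,0]
    - [0.0158,0.0139,0.0113,0.0155,0.0156,0,0]
    - [0.0158,0.0139,0.0113,0.0155,0.0156,0,0]
    - [0.0158,0.0139,0.0113,0.0155,0.0156,0,0]

```text
clock: 7.48
tcp_pos: [564.3, 22.9, 274.3]
tool_rot: [0.105, 0.516, 0.85, 0.024]
wrist_force: [-0.1, 0.2, -2.2]
grip_width: 25.6
finger_force: 59.5
```

jog_arm:
  commands:
    - [0.0158,0.0139,0.0113,0.0155,0.0156,0,0]
    - [0.0158,0.0139,0.0113,0.0155,0.0156,0,0]
    - [0.0158,0.0139,0.0113,0.0155,0.0156,0,0]
    - [0.0158,0.0139,0.0113,0.0155,0.0156,0,0]
    - [0.0158,0.0139,0.0113,0.0155,0.0156,0,0]

```text
clock: 7.9
tcp_pos: [598.9, 122.0, 217.1]
tool_rot: [0.051, 0.518, 0.854, 0.011]
wrist_force: [0.1, -1.2, -1.6]
grip_width: 25.5
finger_force: 59.5
```

jog_arm:
  commands:
    - [0.0158,0.0139,0.0113,0.0155,0.0156,0,0]
    - [0.0158,0.0139,0.0113,0.0155,0.0156,0,0]
    - [0.0158,0.0139,0.0113,0.0155,0.0156,0,0]
    - [0.012,0.01,0.008,0.0155,0.0156,0,0]
    - [0,0,0,0,0,0,0]

```text
clock: 8.32
tcp_pos: [620.3, 201.3, 173.2]
tool_rot: [0.008, 0.517, 0.856, 0.002]
wrist_force: [0.8, 0.0, -1.4]
grip_width: 25.4
finger_force: 59.5
```

```bash
python3 - <<'E'
from h import *
from plant import cams
A,s=cur();print(A.round(3).tolist(),s["clock"],s["wrist_force"],s["grip_width"])
z=A[:3,2];v=np.cross(z,[0,0,-1]);Rn=Ro.from_rotvec(v).as_matrix()@A[:3,:3]
rows(A,T([625,222,150],Rn),4)
im=np.zeros((384,800,3),np.uint8)
for i,n in enumerate(("scene","side")):
    c=cams.camera(n);np.savez(n+"2.npz",**c)
    x,y=((288,200),(250,190))[i]
    im[:,400*i:400*i+400]=cv2.resize(c["color"][y-64:y+64,x-66:x+67],(400,384),interpolation=3)
cv2.imwrite("pics/p1.png",im)
E
```

```text
[[-0.466, 0.885, 0.015, 620.336], [0.885, 0.466, -0.005, 201.34], [-0.011, 0.011, -1.0, 173.192], [0.0, 0.0, 0.0, 1.0]] 8.3167 [ 0.84560904  0.021019   -1.37466451] 25.43773402813715
4 rows [0.0041, 0.0034, 0.0058, 0.0028, 0.0029, -0.0]
[624. 217. 156.]
[625. 222. 150.]
```

View pics/p1.png

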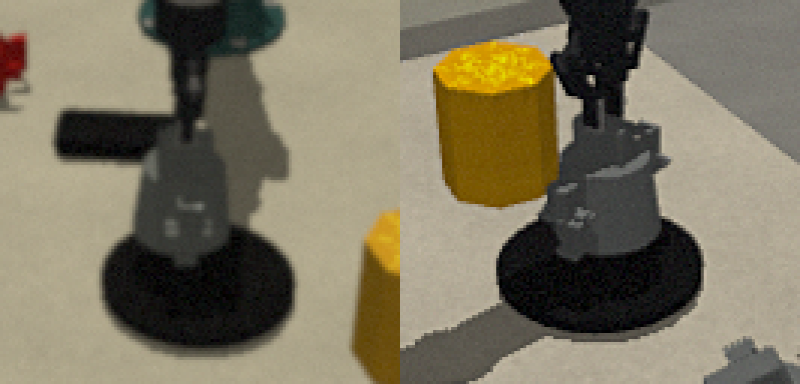

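The form hangs upright above the disc in both views, well clear of the octobox. I'll centre it and go down, expecting contact at TCP z of about 120.

jog_arm:
  commands:
    - [0.0041,0.0034,0.0058,0.0028,0.0029,0,0]
    - [0.0041,0.0034,0.0058,0.0028,0.0029,0,0]
    - [0.0041,0.0034,0.0058,0.0028,0.0029,0,0]
    - [0.0041,0.0034,0.0058,0.0028,0.0029,0,0]
    - [0,0,0,0,0,0,0]

```text
clock: 8.83
tcp_pos: [623.9, 218.8, 151.7]
tool_rot: [0.001, 0.518, 0.855, -0.001]
wrist_force: [-0.6, 0.3, -1.9]
grip_width: 25.4
finger_force: 59.5
```

jog_arm:
  commands:
    - [0,0,0.005,0,0,0,0]
    - [0,0,0.005,0,0,0,0]
    - [0,0,0.005,0,0,0,0]
    - [0,0,0.003,0,0,0,0]
    - [0,0,0,0,0,0,0]

```text
clock: 9.25
tcp_pos: [623.9, 216.6, 134.2]
tool_rot: [0.001, 0.519, 0.855, -0.001]
wrist_force: [0.6, -0.6, -2.1]
grip_width: 25.5
finger_force: 59.5
```

```bash
python3 - <<'E'
from h import *
A,s=cur();print(A.round(3).tolist(),s["wrist_force"])
E
```

```text
[[-0.461, 0.887, 0.0, 623.908], [0.887, 0.461, -0.003, 216.625], [-0.003, -0.001, -1.0, 134.167], [0.0, 0.0, 0.0, 1.0]] [ 0.57290921 -0.59908837 -2.09783586]
```

jog_arm:
  commands:
    - [0.0022,0.0012,0.002,0,0,0,0]
    - [0.0022,0.0012,0.002,0,0,0,0]
    - [0,0,0.002,0,0,0,0]
    - [0,0,0.001,0,0,0,0]
    - [0,0,0,0,0,0,0]

```text
clock: 9.67
tcp_pos: [624.6, 222.2, 127.9]
tool_rot: [0.001, 0.519, 0.855, -0.001]
wrist_force: [0.3, -1.0, -1.9]
grip_width: 25.2
finger_force: 59.5
```

jog_arm:
  commands:
    - [0,0,0.001,0,0,0,0]
    - [0,0,0.001,0,0,0,0]
    - [0,0,0.001,0,0,0,0]
    - [0,0,0.001,0,0,0,0]

```text
clock: 10.0
tcp_pos: [624.8, 222.1, 124.1]
tool_rot: [0.001, 0.519, 0.855, -0.0]
wrist_force: [0.4, 0.8, -2.8]
grip_width: 25.3
finger_force: 59.5
```

jog_arm:
  commands:
    - [0,0,0.001,0,0,0,0]
    - [0,0,0.001,0,0,0,0]
    - [0,0,0,0,0,0,0]

```text
clock: 10.25
tcp_pos: [624.6, 222.1, 121.9]
tool_rot: [0.001, 0.519, 0.855, -0.001]
wrist_force: [-0.9, 0.3, -2.5]
grip_width: 25.6
finger_force: 59.5
```

jog_arm:
  commands:
    - [0,0,0.001,0,0,0,0]
    - [0,0,0.001,0,0,0,0]
    - [0,0,0,0,0,0,0]

```text
clock: 10.5
tcp_pos: [624.6, 222.1, 119.9]
tool_rot: [0.001, 0.519, 0.855, -0.001]
wrist_force: [-0.0, 0.8, -1.6]
grip_width: 25.5
finger_force: 59.5
```

jog_arm:
  commands:
    - [0,0,0.001,0,0,0,0]
    - [0,0,0,0,0,0,0]

```text
clock: 10.67
tcp_pos: [624.7, 222.1, 119.0]
tool_rot: [0.001, 0.519, 0.855, -0.0]
wrist_force: [0.2, -0.2, -2.3]
grip_width: 25.1
finger_force: 59.5
```

jog_arm:
  commands:
    - [0,0,0.001,0,0,0,0]
    - [0,0,0,0,0,0,0]

```text
clock: 10.83
tcp_pos: [624.7, 222.1, 118.0]
tool_rot: [0.001, 0.519, 0.855, -0.0]
wrist_force: [0.9, 0.2, -2.5]
grip_width: 25.5
finger_force: 59.5
```

jog_arm:
  commands:
    - [0,0,0.0005,0,0,0,0]
    - [0,0,0,0,0,0,0]

```text
clock: 11.0
tcp_pos: [624.7, 222.2, 117.5]
tool_rot: [0.001, 0.519, 0.855, -0.0]
wrist_force: [-0.3, -0.1, -1.6]
grip_width: 25.3
finger_force: 59.5
```

jog_arm:
  commands:
    - [0,0,0.0008,0,0,0,0]
    - [0,0,0,0,0,0,0]

```text
clock: 11.17
tcp_pos: [624.7, 222.2, 116.7]
tool_rot: [0.001, 0.519, 0.855, -0.0]
wrist_force: [-0.6, 0.8, -2.0]
grip_width: 25.4
finger_force: 59.5
```

jog_arm:
  commands:
    - [0,0,0.0008,0,0,0,0]
    - [0,0,0,0,0,0,0]

```text
clock: 11.33
tcp_pos: [624.9, 222.0, 116.3]
tool_rot: [0.002, 0.519, 0.855, -0.0]
wrist_force: [0.3, -0.7, 0.2]
grip_width: 25.2
finger_force: 59.8
```

jog_arm:
  commands:
    - [0,0,0.0008,0,0,0,0]
    - [0,0,0,0,0,0,0]

```text
clock: 11.5
tcp_pos: [624.9, 221.8, 116.2]
tool_rot: [0.001, 0.519, 0.855, -0.0]
wrist_force: [-1.6, -0.8, 4.0]
grip_width: 25.6
finger_force: 60.3
```

Contact at TCP z of about 116. Release and withdraw upward.

jog_arm:
  commands:
    - [0,0,0,0,0,0,0.2]
    - [0,0,0,0,0,0,0.5]
    - [0,0,0,0,0,0,0.8]
    - [0,0,0,0,0,0,0.9]
    - [0,0,0,0,0,0,0.9]
  squeeze: 20

```text
clock: 11.92
tcp_pos: [625.0, 222.4, 115.1]
tool_rot: [0.002, 0.519, 0.855, -0.0]
wrist_force: [-0.2, -0.5, -0.0]
grip_width: 72.5
finger_force: 0.0
```

jog_arm:
  commands:
    - [0,0,0,0,0,0,0.9]
    - [0,0,0,0,0,0,0.9]
    - [0,0,-0.005,0,0,0,0.9]
    - [0,0,-0.01,0,0,0,0.9]
    - [0,0,-0.02,0,0,0,0.9]

```text
clock: 12.33
tcp_pos: [623.1, 221.7, 149.1]
tool_rot: [0.0, 0.519, 0.855, -0.002]
wrist_force: [0.0, -0.4, -0.5]
grip_width: 77.1
finger_force: 0.0
```

jog_arm:
  commands:
    - [0,0,-0.03,0,0,0,0.9]
    - [0,0,-0.04,0,0,0,0.9]
    - [0,0,-0.04,0,0,0,0.9]
    - [0,0,0,0,0,0,0.9]
    - [0,0,0,0,0,0,0.9]

```text
clock: 12.75
tcp_pos: [626.9, 223.2, 264.9]
tool_rot: [0.004, 0.519, 0.855, 0.003]
wrist_force: [-0.4, 0.4, -0.1]
grip_width: 77.1
finger_force: 0.0
```

```bash
python3 - <<'E'
from h import *
from plant import cams
im=np.zeros((384,800,3),np.uint8)
for i,n in enumerate(("scene","side")):
    c=cams.camera(n);im[:,400*i:400*i+400]=c["color"][:,60:460]
    q=proj(c,[624.8,222,132])[0];im[int(q[1]),400*i+int(q[0])-60]=(0,255,0)
cv2.imwrite("pics/end.png",im)
E
```

```text
(no output)
```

View pics/end.png

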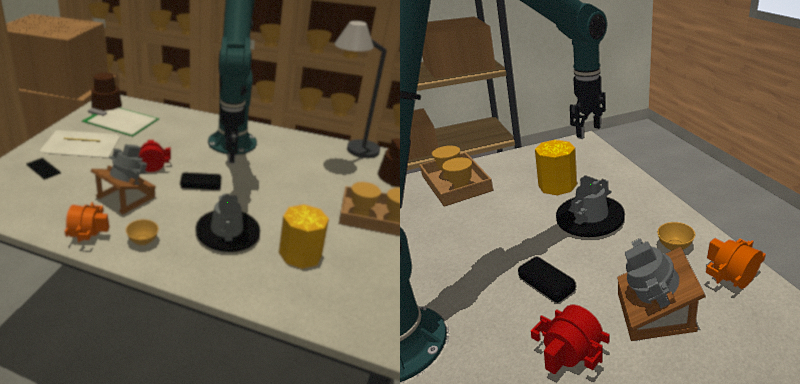

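The form stands upright in the middle of the turntable, at (228,222) in the scene half and (590,205) in the side half. The lower form is still seated, the other objects have not moved, and the gripper is clear.

```bash
python3 -c "
from plant import ticket
print(ticket.job_done())"
```

```text
the job is handed in; nothing more can be done
None
```

The top form is off the stack and stands upright and released near the middle of the turntable; in the last pictures the lower form is still seated and the other objects look unmoved. I handed the job in at about 13 s, and no verdict came back.

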